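# Hold the sprung valve cover down while the nuts go on

## Task

Refit the small spring valve: stand the brass spring cup in the bore of the blue valve body so that it rests on its spring, let it go, then slide the oval cover down over the two studs and press it down square, against the spring, until it sits flat on the body. Keep holding it there with a steady downward push of about 16 N (the spring takes roughly half) and finish your program while still holding, so that I can run the nuts on; ease it home without slamming (never more than 35 N on the body) and leave everything else on the bench where it is.

Things in the scene. Friction and masses are not known exactly. Their poses are not given: they have to be found in the camera images.
- valve_body: fixed blue valve body on a steel base plate 150 x 96 x 10 mm. Origin: centre of the plate's underside, on the worktop; z up along the bore's axis, x along the line of the two studs. 70 mm up is the seat; the bore, 33 mm in diameter, opens in its middle, with a coil spring inside. Brass side ports 40 mm up reach 46 mm out at +y, 36 mm at -y
- seat (a point): centre of the bore's mouth, 70 mm above the valve body's origin, same axes: the machined oval seat (84 mm along x, 48 mm along y) lies level with it. Two pointed steel studs, 8 mm in diameter, stand at x = +30 and x = -30 mm and rise 24 mm above the seat (the last 4 mm taper to 4 mm)
- spring_cup: loose brass cup, a plain upright cylinder 30 mm in diameter, 40 mm tall, foot bevelled 3 mm, top edge 2 mm, about 90 g. Origin: centre of its lower end, z up. Resting on the spring in the bore, its top is 14 mm above the seat, its origin 26 mm below: grip only its top 15 mm and keep the fingertips above the seat; let go in the bore, it drops the last few mm by itself
- cover: loose aluminium oval cover, about 160 g: flange 84 mm (x) by 48 mm (y), 10 mm thick, with 10 mm through holes at x = +30 and -30 mm for the studs. Origin: centre of the flange's underside, z up. It fits either way round (half a turn). Seated, its origin is at the seat
- cover_boss (a point): on the cover's axis, 22 mm above its underside, same axes: middle of the hexagonal boss, 28 mm across the two flats that face +y and -y, which reaches from 10 to 34 mm above the underside; a brass plug 17 mm wide on top ends at 38 mm. Grip the boss across these flats, clear of the studs, with 60 N or more, or it slips under the push
- spring (a joint): how far the spring in the bore is pressed down, in m: 0 when the cup only rests on it, 0.014 when the cover is seated (at most 0.020). It pushes up with 3.8 N at 0 and 380 N per m more, so 9.1 N with the cover seated
- nut_1: loose steel hex nut, 13 mm across flats, 7 mm high, lying flat; origin centre of its underside. Leave alone
- nut_2: loose steel hex nut, the same, lying near the other. Leave alone
- hex_key: loose steel hex key 72 mm long, 6 mm thick; origin centre of its underside. Leave alone
- screwdriver: loose screwdriver with a red handle, 187 mm long, lying along x; origin under its middle. Leave alone
- calliper: loose digital calliper, 242 mm long, 11 mm high, lying along y at the front edge; origin under its middle. Leave alone
- blue_mount: loose round resin specimen mount, blue, 30 mm in diameter, 18 mm high; origin centre of its underside. Leave alone
- green_mount: loose round resin specimen mount, green, 30 mm in diameter, 18 mm high; origin centre of its underside. Leave alone
- steel_sample: loose round ground steel sample, 42 mm in diameter, 22 mm high; origin centre of its underside. Leave alone
Not all that is in view belongs to the job. There is more than one size of the valve_body; the one meant has the size given above.

How it is judged:
By the outcome, as a careful person would: the job done as asked, in the order asked, and still so for the second after the job is handed in, while the arm keeps its last pose, push and grip.
It also fails if it takes over 72 s, if anything falls off the work surface, if the arm or the gripper's body presses on something with over 40 N, if the wrist force passes 120 N, or if a joint passes its speed limit or range.

## Robot

A 6-joint arm with a two-finger parallel gripper is mounted at the origin on a cart in front of the work surface, level with it; the furniture and walls round the work are solid. World frame = base frame: x ahead of the robot, y to its left, z up, the work surface at z = 0. Lengths are in m, angles in degrees, forces in N, time in s.
With the tool pointing down it reaches from about 0.425 to 0.95 m from the base axis. Payload 14.7 kg.
Tool frame: the origin (TCP) lies midway between the tips of the shut fingers; the grasp point (between the pads) lies behind it (robot.tcp_to_grasp is the z of the grasp point in the tool frame, in m); z points along the fingers, y is the line along which they close (so a half turn about z gives the same grasp; the last joint's range is limited). The gripper opens to 85 mm and grips with 20 to 120 N. Pads are 22 mm wide; open, the fingers measure 114 mm over their backs; the gripper's body (76 mm by 85 mm) begins 54 mm behind the grasp point. The pads swing forward as they close: fully open they stand 13 mm farther back than shut.
Start: joints at [-74.29, 27.513, 91.461, -0, 61.026, -2.67], TCP at [0.205, -0.617, 0.231] pointing down, gripper open.
Joint ranges: [-157.49, 157.49], [-46.99, 117.5], [13.45, 153.17], [-89.5, 269.5], [5.16, 153.95], [-167.48, 167.48]. Speed limits (degrees/s): [108.29, 108.29, 136.94, 172.46, 172.46, 172.46].

## Interface

Orientations are given as a 3x3 rotation matrix whose columns are the frame's x, y, z axes.
In Python, from plant import robot gives the robot as it stands. Calls block until the motion is done:
- robot.move_to(position, orientation): joint-space move of the TCP to a pose.
- robot.servo_line(position, frame=None, vel=0.15, contact_N=None): straight line of the TCP; frame=None keeps the orientation; vel is the mean speed in m/s. With contact_N (N) it stops when the force on the tool has changed by that much, and returns True; else False.
- robot.goto_joints(angles): joint-space move.
- robot.open_gripper() and robot.gripper_close(f_grip=None): open the fingers fully, or close them until they stop; f_grip is the grip in N (None keeps the last).
- robot.pause(seconds).
- robot.inverse_kinematics(position, orientation): joint angles nearest the present ones, or None.
- robot.get_obs(): the state.
- robot.snapshot(name): name is "scene" or "side" or "wrist"; returns the picture (400x640x3 uint8, red, green, blue); there is no depth.
- robot.get_calibration(name): a dict with "intrinsics" (3x3 intrinsics, pixels), "view" (4x4, takes a point from world to camera coordinates); the wrist camera has in their place "mount" (4x4, takes a point from camera to tool coordinates, whose origin is the TCP and whose axes are the flange's). Camera axes: x right, y up, looking along -z (the intrinsics and any distortion apply to the point x, -y, -z); pixel columns grow to the right and rows downward; lengths in m; the calibration is good to about 2 mm. The wrist camera is an equidistant fisheye: a pixel r from the principal point sees the ray r / f radians off the axis. A picture is of the moment at which its call begins: read the wrist's pose just before it. get_calibration takes no time and is no camera call.
A pose or a line that the arm cannot do raises robot.MotionError and nothing moves.
- robot.close_job(): hands the job in; it is judged then, once.
The state is a dict: "time_s": time; "qpos": joint angles; "joint_vel": joint speeds; "joint_efforts": joint torques, N m; "tcp_pos": TCP position; "orientation": TCP orientation; "ft_force": force on the tool from outside, world axes, zero at the start; "moment": the same for the moment, N m; "gripper_width": finger opening in m; "gripper_force": force on a finger pad.
Only numpy, scipy, OpenCV 4.12 (cv2) and the standard library are available. Lean on these libraries where they do the work, as an engineer would, in place of code of your own. Each camera call takes 0.05 s, during which the arm holds its last target. There are 200 camera calls.

## Working session

There is one attempt and no reset: what is moved stays moved. The work goes in short steps, each a Python script; the robot and the scene stay as the last script left them, time stands still between calls to the robot, and variables do not carry over. Pictures are saved under pics/ and viewed, at most 10 in all, crops included, and the job is handed in when it is done.

```bash
ls; mkdir -p pics; python3 - <<'E'
from plant import robot
import cv2,numpy as np
np.set_printoptions(precision=4,suppress=True)
for n in("scene","side","wrist"):
    o=robot.get_obs()
    cv2.imwrite(f"pics/{n}0.png",robot.snapshot(n)[:,:,::-1])
    print(n,{k:np.array(v) if not isinstance(v,(str,dict)) else v for k,v in robot.get_calibration(n).items()})
print(o,robot.tcp_to_grasp)
E
```

```text
pics
scene {'intrinsics': array([[512.3364,   0.    , 319.2084],
       [  0.    , 512.3364, 199.3691],
       [  0.    ,   0.    ,   1.    ]]), 'view': array([[-0.7928, -0.6091,  0.0239,  0.4387],
       [ 0.3288, -0.3943,  0.8582, -0.2308],
       [-0.5133,  0.6882,  0.5128, -1.2466],
       [ 0.    ,  0.    ,  0.    ,  1.    ]])}
side {'intrinsics': array([[395.5628,   0.    , 316.654 ],
       [  0.    , 395.5628, 201.1705],
       [  0.    ,   0.    ,   1.    ]]), 'view': array([[ 0.9572, -0.2887, -0.0194, -0.5157],
       [ 0.2049,  0.6289,  0.75  , -0.1787],
       [-0.2043, -0.7219,  0.6612, -1.234 ],
       [ 0.    ,  0.    ,  0.    ,  1.    ]])}
wrist {'intrinsics': array([[309.7069,   0.    , 321.3568],
       [  0.    , 309.7069, 198.4702],
       [  0.    ,   0.    ,   1.    ]]), 'mount': array([[-0.0009,  0.9631,  0.269 ,  0.0678],
       [ 1.    ,  0.0009,  0.0001,  0.0008],
       [-0.0001,  0.269 , -0.9631, -0.1434],
       [ 0.    ,  0.    ,  0.    ,  1.    ]])}
{'time_s': 0.1, 'qpos': array([-74.2866,  27.5474,  91.4907,   0.0006,  61.0247,  -2.6694]), 'joint_vel': array([-0.0132, -0.034 , -0.1127, -0.0272, -0.0393,  0.0637]), 'joint_efforts': array([  0.0017, -95.2253, -43.1042,  -0.    ,   0.0052,  -0.0001]), 'tcp_pos': array([ 0.2049, -0.6165,  0.2307]), 'orientation': array([[ 0.949 ,  0.3154, -0.0003],
       [ 0.3154, -0.949 ,  0.0011],
       [ 0.0001, -0.0011, -1.    ]]), 'ft_force': array([ 0.0478, -0.3375, -0.3268]), 'moment': array([-0.0391,  0.0039,  0.0419]), 'gripper_force': 0.0, 'gripper_width': 0.08550994023716023} -0.0187
```

View pics/scene0.png

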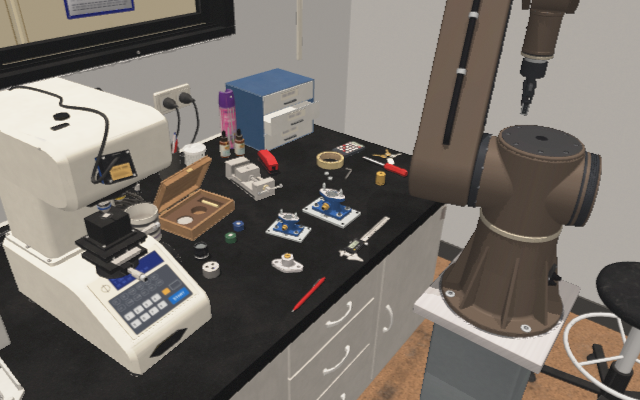

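View pics/side0.png

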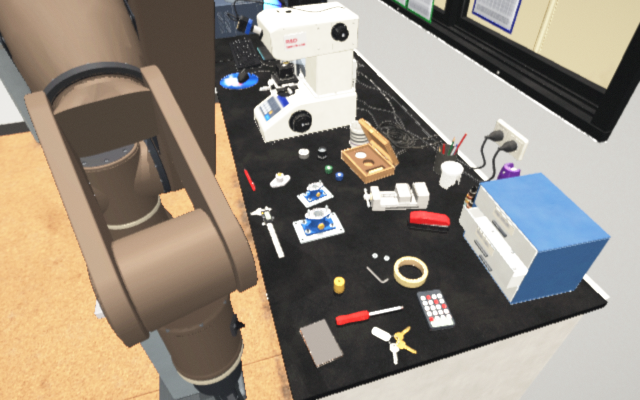

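The scene view shows two blue valve bodies at about (331,209) and (289,228). The cup is at (381,178) and the cover at (287,262). In the side view the bodies are at (318,224) and (315,193), the cup at (339,285) and the cover at (281,181). I'll measure the plates and crop to confirm which body is meant.

```bash
cat > h.py <<'E'
from plant import robot
import cv2,numpy as np
np.set_printoptions(precision=4,suppress=True)
def ray(n,uv,obs=None):
    c=robot.get_calibration(n);K=np.array(c["intrinsics"]);uv=np.atleast_2d(uv).astype(float)
    p=(uv-K[:2,2])/K[0,0]
    if n=="wrist":
        r=np.linalg.norm(p,axis=1,keepdims=True);s=np.sin(r)/np.maximum(r,1e-9)
        d=np.c_[p[:,0]*s[:,0],-p[:,1]*s[:,0],-np.cos(r[:,0])]
        M=np.array(c["mount"]);R=np.array(obs["orientation"])
        return R@M[:3,3]+np.array(obs["tcp_pos"]),d@(R@M[:3,:3]).T
    V=np.array(c["view"]);d=np.c_[p[:,0],-p[:,1],-np.ones(len(p))]
    return -V[:3,:3].T@V[:3,3],d@V[:3,:3]
def onz(n,uv,z,obs=None):
    o,d=ray(n,uv,obs);return o+d*((z-o[2])/d[:,2:])
def proj(P,obs):
    "world points to wrist pixels"
    c=robot.get_calibration("wrist");K=np.array(c["intrinsics"]);M=np.array(c["mount"])
    t=(np.atleast_2d(P)-obs["tcp_pos"])@np.array(obs["orientation"]);q=(t-M[:3,3])@M[:3,:3]
    a=np.arctan2(np.hypot(q[:,0],q[:,1]),-q[:,2]);h=np.hypot(q[:,0],q[:,1])
    return np.c_[K[0,0]*a*q[:,0]/h+K[0,2],-K[0,0]*a*q[:,1]/h+K[1,2]]
def down(yaw):
    "tool down, fingers closing along world direction yaw (deg)"
    a=np.radians(yaw);y=np.array([np.cos(a),np.sin(a),0]);z=np.array([0,0,-1.]);return np.c_[np.cross(y,z),y,z]
E
python3 - <<'E'
from h import *
for n,box in(("scene",[(300,185,365,230),(262,205,315,245),(370,168,392,190),(268,250,307,276)]),("side",[(288,203,350,245),(292,178,338,209),(330,275,349,296),(266,170,296,190)])):
    im=cv2.imread(f"pics/{n}0.png");hsv=cv2.cvtColor(im,cv2.COLOR_BGR2HSV)
    for b,nm in zip(box,("A","B","cup","cover")):
        m=np.zeros(im.shape[:2],np.uint8);x0,y0,x1,y1=b
        m[y0:y1,x0:x1]=(hsv[y0:y1,x0:x1,2]>70)*255
        cs=cv2.findContours(m,0,1)[0];c=max(cs,key=cv2.contourArea)
        (u,v)=np.array(cv2.boundingRect(c))[:2]+np.array(cv2.boundingRect(c))[2:]/2
        if nm in"AB":
            P=onz(n,c[:,0,:],.01)[:,:2].astype(np.float32);print(n,nm,cv2.minAreaRect(P))
        else: print(n,nm,u,v,cv2.boundingRect(c),onz(n,[u,v],.02))
a=cv2.imread("pics/scene0.png")[150:290,250:410];b=cv2.imread("pics/side0.png")[160:300,240:400]
cv2.imwrite("pics/crop1.png",np.hstack([cv2.resize(a,(400,350),interpolation=2),cv2.resize(b,(400,350),interpolation=2)]))
E
```

```text
scene A ((0.5425041317939758, -0.06572797894477844), (0.1703931987285614, 0.21492189168930054), 14.64189624786377)
scene B ((0.5776058435440063, 0.10299015790224075), (0.12476755678653717, 0.13883721828460693), 17.843847274780273)
scene cup 380.5 178.5 (375, 171, 11, 15) [[ 0.5173 -0.2859  0.02  ]]
scene cover 287.5 262.5 (271, 252, 33, 21) [[0.4628 0.2509 0.02  ]]
side A ((0.5323602557182312, 0.0016308948397636414), (0.15953271090984344, 0.18695563077926636), 1.371863842010498)
side B ((0.5668742656707764, 0.13452544808387756), (0.12723225355148315, 0.11895467340946198), 14.289810180664062)
side cup 339.5 285.0 (333, 276, 13, 18) [[ 0.5203 -0.2867  0.02  ]]
side cover 280.0 180.0 (269, 172, 22, 16) [[0.4662 0.2348 0.02  ]]
```

View pics/crop1.png

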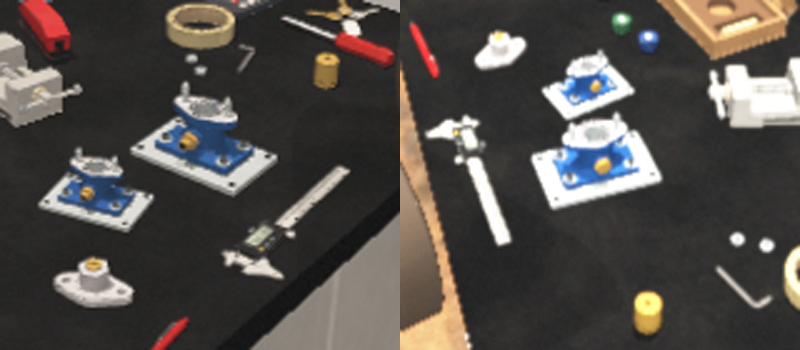

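A looks like the bigger body. I'll check its plate from the corner pixels, then move over the cup and over the body for wrist views.

```bash
python3 - <<'E'
from h import *
for k,c in(("A",[(292.8,224),(340,213.2),(344.4,231.2),(298.8,242.8)]),("B",[(297.2,196),(328.8,186.4),(333.6,196),(304,207.2)])):
    P=onz("side",c,.01)[:,:2];print(k,P.mean(0),np.linalg.norm(np.roll(P,-1,0)-P,axis=1),np.degrees(np.arctan2(*(P[1]-P[0])[::-1])))
R=robot.get_obs()["orientation"];yaw=np.degrees(np.arctan2(R[1,1],R[0,1]));print(yaw)
for n,p in(("wcup",(.5188,-.2863,.20)),("wbody",(.54,-.03,.30))):
    robot.move_to(p,down(-75));o=robot.get_obs()
    cv2.imwrite(f"pics/{n}.png",robot.snapshot("wrist")[:,:,::-1]);np.save(n,[o["tcp_pos"],*np.array(o["orientation"])])
    print(o["time_s"],o["tcp_pos"],o["qpos"])
a,b=[cv2.imread(f"pics/{n}.png") for n in("wcup","wbody")]
cv2.imwrite("pics/w1.png",np.vstack([a,b])[:, :] if 0 else np.hstack([cv2.resize(a[:, 120:520],(400,400)),cv2.resize(b[:,120:520],(400,400))]))
E
```

```text
A [ 0.5357 -0.0407] [0.1673 0.0868 0.1553 0.0883] 0.41031663766646614
B [0.5713 0.1143] [0.1266 0.0573 0.1202 0.0661] 7.499205524535615
-71.61713433316156
1.825 [ 0.5185 -0.2872  0.2001] [-31.9044  24.8415 101.1039  -0.0118  54.0424  43.1493]
2.9417 [ 0.54   -0.031   0.2996] [ -6.4804  14.9351 100.8903  -0.0238  64.2     68.5589]
```

View pics/w1.png

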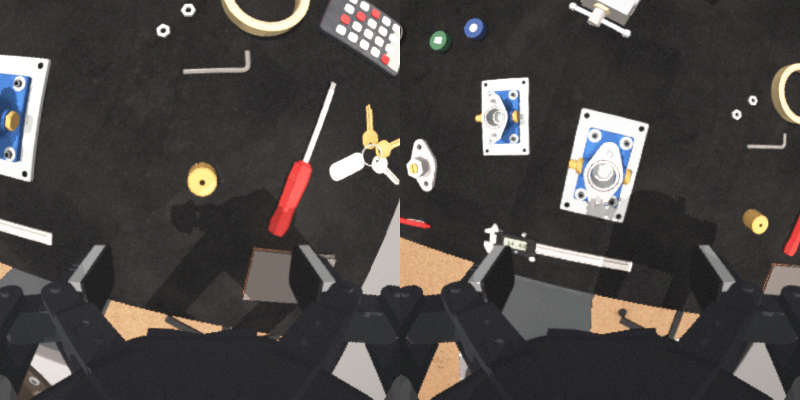

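Left panel: the cup is at wrist pixel about (323,180). Right panel: A's plate corners are about (306,109), (368,123), (344,222) and (281,209), and its bore is about (324,173). B sits at about (226,117). A measures about 155x88 mm and B about 120x62 mm, so A is the one meant (150x96). Next I'll measure more precisely.

```bash
python3 - <<'E'
from h import *
def L(n):
    a=np.load(n+".npy");return dict(tcp_pos=a[0],orientation=a[1:])
o=L("wbody")
P=onz("wrist",[(306,109),(368,123),(344,222),(281,209)],.01,o)[:,:2]
print("plate",P,P.mean(0),np.linalg.norm(np.roll(P,-1,0)-P,axis=1));d=P[0]-P[3]+P[1]-P[2];print(np.degrees(np.arctan2(d[1],d[0])))
print("bore",onz("wrist",[324,173],.07,o))
# cup: gold mask, silhouette
o=L("wcup");im=cv2.imread("pics/wcup.png");hsv=cv2.cvtColor(im,cv2.COLOR_BGR2HSV)
m=cv2.inRange(hsv,(15,80,70),(40,255,255));m[:,:290]=0;m[:,360:]=0;m[:150]=0;m[210:]=0
c=max(cv2.findContours(m,0,1)[0],key=cv2.contourArea);print(cv2.boundingRect(c))
hole=cv2.inRange(hsv,(0,0,0),(180,255,70))
r=onz("wrist",[[322.5,182.5]],.04,o);print("cuphole",r)
x,y,w,h=cv2.boundingRect(c);pts=c[:,0,:];
print("cup by silhouette",onz("wrist",[x+w/2,y+h/2],.02,o))
# closer look at the body
Pc=P.mean(0);robot.move_to((Pc[0]-.0,Pc[1],.21),down(-75));o=robot.get_obs()
cv2.imwrite("pics/wb2.png",robot.snapshot("wrist")[:,:,::-1]);np.save("wb2",[o["tcp_pos"],*np.array(o["orientation"])])
print(proj([*Pc,.07],o),o["tcp_pos"])
im=cv2.imread("pics/wb2.png");u,v=proj([*Pc,.07],o)[0].astype(int)
A=cv2.resize(im[max(v-75,0):max(v-75,0)+150,u-75:u+75],None,fx=4,fy=4,interpolation=2)
B=cv2.resize(cv2.imread("pics/wcup.png")[155:205,298:348],None,fx=4,fy=4,interpolation=2)
A=A[:600];C=np.zeros((600,800,3),np.uint8);C[:A.shape[0],:600]=A;C[:200,600:]=B;cv2.imwrite("pics/z2.png",C);print("crop origin",u-75,max(v-75,0))
E
```

```text
plate [[ 0.6071  0.008 ]
 [ 0.6111 -0.0802]
 [ 0.4622 -0.0874]
 [ 0.4578  0.0078]] [ 0.5345 -0.038 ] [0.0883 0.149  0.0954 0.1493]
1.4085083929090783
bore [[ 0.5371 -0.036   0.07  ]]
(307, 162, 31, 36)
cuphole [[ 0.5187 -0.2892  0.04  ]]
cup by silhouette [[ 0.5171 -0.2897  0.02  ]]
[[319.7665 186.3882]] [ 0.5345 -0.0388  0.21  ]
crop origin 244 111
```

View pics/z2.png

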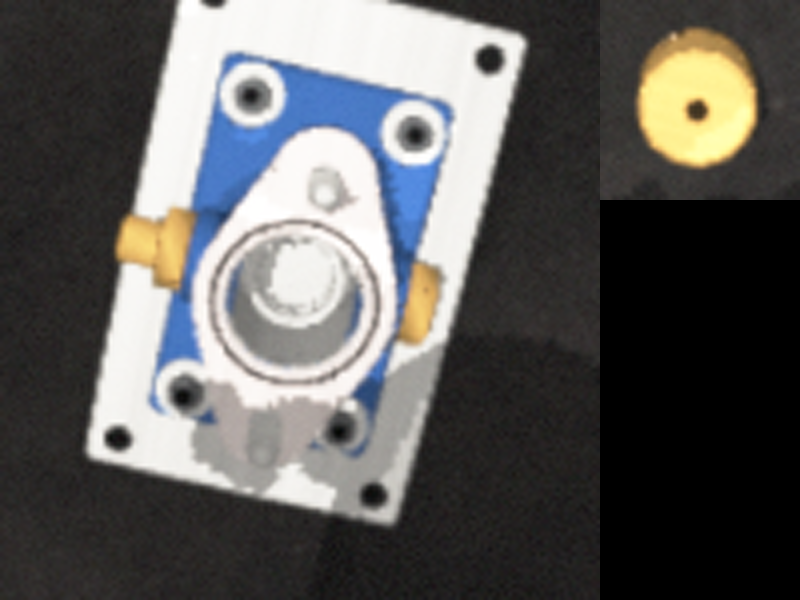

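The crop shows A's bore ring centred at crop (295,301), which is wrist pixel (317.9,186.4). The stud tips are near crop (325,183) and (264,425). The cup's top centre is at inset (697,108), which is wrist pixel (322.3,182). I'll check this against predicted positions for the studs.

```bash
python3 - <<'E'
from h import *
a=np.load("wb2.npy");o=dict(tcp_pos=a[0],orientation=a[1:])
full=lambda x,y:(244+(x+.5)/4-.5,111+(y+.5)/4-.5)
C=onz("wrist",full(295.5,301.5),.07,o)[0];print("C",C)
P=onz("wrist",[full(528,37),full(396,524),full(88,458)],.01,o);print(P, np.linalg.norm(P[0]-P[1]),np.linalg.norm(P[2]-P[1]),"mid diag")
d=P[0]-P[1];print("yaw",np.degrees(np.arctan2(d[1],d[0])))
holes=[full(*p) for p in((489,59),(374,495),(118,438))];H=onz("wrist",holes,.01,o);d=H[0]-H[1];print("holes",H,(H[0]+H[2])/2,np.degrees(np.arctan2(d[1],d[0])))
for yaw in(0,1.5,3):
    t=np.radians(yaw);ax=np.array([np.cos(t),np.sin(t),0])
    Q=[C+s*.03*ax+[0,0,h] for s in(1,-1) for h in(0,.02,.024)]
    q=proj(Q,o);print(yaw,((q-[244,111]+.5)*4-.5).tolist())
im=cv2.imread("pics/wcup.png");g=im[155:205,298:348]
a=np.load("wcup.npy");o=dict(tcp_pos=a[0],orientation=a[1:])
k=lambda x,y:(298+(x-600+.5)/4-.5,155+(y+.5)/4-.5)
print("cup",onz("wrist",[k(697,110),k(697.5,108)],.04,o))
E
```

```text
C [ 0.5344 -0.0358  0.07  ]
[[ 0.61   -0.0816  0.01  ]
 [ 0.4615 -0.0855  0.01  ]
 [ 0.4581  0.0092  0.01  ]] 0.14859462274141677 0.09471146417488646 mid diag
yaw 1.4737360994342745
holes [[ 0.601  -0.0728  0.01  ]
 [ 0.4689 -0.0764  0.01  ]
 [ 0.4668  0.0017  0.01  ]] [ 0.5339 -0.0355  0.01  ] 1.5715185466492323
0 [[328.6208467939425, 179.03634001087642], [329.8833646295584, 191.55228984632606], [330.15843969579646, 194.2824202518949], [264.05944344208183, 418.4478202897201], [260.8406216141277, 446.91011038875445], [260.1461850237313, 453.06692931003795]]
1.5 [[325.31078974634215, 178.20975061418403], [326.32874611898046, 190.66541392289787], [326.55054197800814, 193.38244690754732], [267.2193441347374, 419.2025555377903], [264.21526909807176, 447.7114420178194], [263.56717585524984, 453.8781950667084]]
3 [[321.97893251756955, 177.4697368367482], [322.75056770602214, 189.87140076064168], [322.91869719276565, 192.57670084231506], [270.3974216898007, 419.87847552591666], [267.6091477490422, 448.4291643936933], [267.0076212306617, 454.6048321496205]]
cup [[ 0.5189 -0.2885  0.04  ]
 [ 0.5195 -0.2884  0.04  ]]
```

Everything agrees: the seat is at (0.534,-0.036), yaw about 1.5°, and the cup is at (0.519,-0.2885). I'll grasp the cup now with the fingers along the body's y axis.

```bash
python3 - <<'E'
from h import *
a=np.load("wcup.npy");o=dict(tcp_pos=a[0],orientation=a[1:])
S=onz("wrist",[(390,235),(400,238),(385,225),(405,185),(435,165)],.025,o);print("handle",S[:,:2])
R=down(-88.5);x,y=.5192,-.2885
robot.move_to((x,y,.12),R);robot.servo_line((x,y,.022),vel=.08,contact_N=8)
print(robot.get_obs()["tcp_pos"],robot.get_obs()["ft_force"])
robot.gripper_close(40);b=robot.get_obs();print(b["gripper_width"],b["gripper_force"],b["ft_force"])
robot.servo_line((x,y,.14),vel=.12);robot.pause(.2)
b=robot.get_obs();print(b["tcp_pos"],b["gripper_width"],b["ft_force"],b["time_s"])
im=robot.snapshot("wrist")[:,:,::-1];cv2.imwrite("pics/held.png",im);cv2.imwrite("pics/heldz.png",cv2.resize(im[150:400,180:460],None,fx=2,fy=2))
M=np.array(b["orientation"])
print(proj([b["tcp_pos"]+M@[dx,dy,-dz] for dx,dy,dz in((0,0,.018),(0,.015,.018),(0,-.015,.018),(.015,0,.018))],b))
E
```

```text
handle [[ 0.4769 -0.3793]
 [ 0.4762 -0.392 ]
 [ 0.4869 -0.3697]
 [ 0.5362 -0.377 ]
 [ 0.5667 -0.4032]]
[ 0.5195 -0.2887  0.0225] [-0.1453  0.1433 -0.5339]
0.028309983479401977 39.137042153743096 [0.2501 0.7555 5.6352]
[ 0.5189 -0.2883  0.1393] 0.028392926782075768 [ 0.0343 -0.14   -0.7459] 7.7917
[[319.5444 268.0814]
 [352.2933 267.8258]
 [286.8381 267.8235]
 [319.436  238.0332]]
```

View pics/heldz.png

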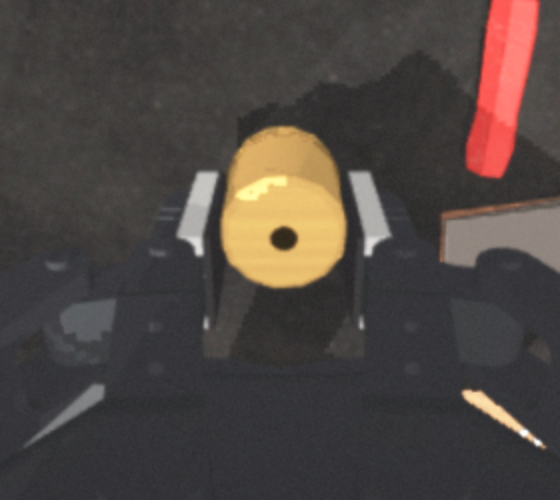

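The cup is held, upright, with its centre at wrist column 322 against 319.5 predicted. So the wrist camera has a small bias of about 1–2 mm. I'll cancel it by viewing the body and the cover from two opposite yaws.

```bash
python3 - <<'E'
from h import *
C=np.zeros((600,800,3),np.uint8);O=[]
for j,(x,y,zt) in enumerate(((.5344,-.0358,.07),(.464,.243,.02))):
    for i,(yaw,dx) in enumerate(((-88.5,-.03),(91.5,.03))if j==0 else((91.5,.03),(-88.5,-.03))):
        robot.move_to((x+dx,y,.23),down(yaw));robot.pause(.2);o=robot.get_obs()
        im=robot.snapshot("wrist")[:,:,::-1];cv2.imwrite(f"pics/v{j}{i}.png",im)
        np.save(f"v{j}{i}",[o["tcp_pos"],*np.array(o["orientation"])])
        u,v=np.round(proj([x,y,zt],o)[0]).astype(int);v=max(v,50);print(j,i,yaw,"orig",u-66,v-50,o["time_s"],o["qpos"][5])
        C[j*300:j*300+300,i*400:i*400+399]=cv2.resize(im[v-50:v+50,u-66:u+67],(399,300),interpolation=2)
cv2.imwrite("pics/four.png",C)
E
```

```text
0 0 -88.5 orig 254 103 9.0833 80.98386936052385
0 1 91.5 orig 257 103 12.0833 -98.19047506216039
1 0 91.5 orig 258 97 13.4417 -68.4827836681146
1 1 -88.5 orig 255 97 16.4917 114.24221368029382
```

View pics/four.png

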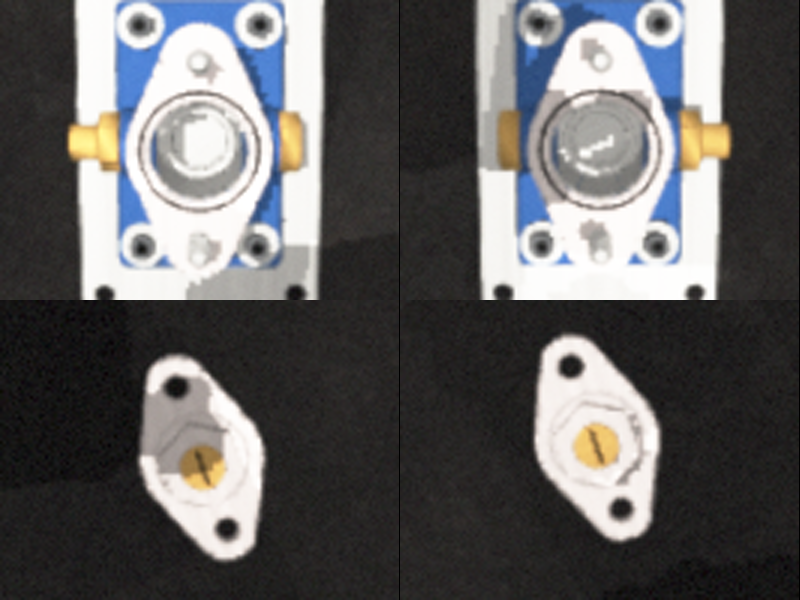

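Bore ring centres are at panel (199.5,150) and (200,150). Cover holes are at (176,87) and (227,230) in the first view and (171,66) and (220,208) in the second. The brass plug is at (203,167) and (197,146).

```bash
python3 - <<'E'
from h import *
org={"v00":(254,103),"v01":(257,103),"v10":(258,97),"v11":(255,97)}
def W(n,pts,z):
    a=np.load(n+".npy");o=dict(tcp_pos=a[0],orientation=a[1:])
    return onz("wrist",[(org[n][0]+(x+.5)/3-.5,org[n][1]+(y+.5)/3-.5) for x,y in pts],z,o)[:,:2]
B=[W("v00",[(199.5,150)],.07),W("v01",[(200,150)],.07)];print("bore",B,np.mean(B,0))
S=[W("v00",[(199,60),(199,247)],.093),W("v01",[(200,60),(201,250)],.093)];print("studtips",S)
for s in S:d=(s[0]-s[1]);print(np.degrees(np.arctan2(d[1],d[0])),s.mean(0),np.linalg.norm(d))
H=[W("v10",[(176,87),(227,230)],.01),W("v11",[(171,66),(220,208)],.01)];
for h in H:d=h[0]-h[1];print("cover",h.mean(0),np.degrees(np.arctan2(d[1],d[0])),np.linalg.norm(d))
print("plug",W("v10",[(203,167)],.038),W("v11",[(197,146)],.038))
E
```

```text
bore [array([[ 0.5344, -0.0358]]), array([[ 0.5342, -0.0338]])] [[ 0.5343 -0.0348]]
studtips [array([[ 0.5646, -0.035 ],
       [ 0.5072, -0.0363]]), array([[ 0.504 , -0.0347],
       [ 0.5625, -0.0329]])]
1.3155152390560478 [ 0.5359 -0.0357] 0.0574630673716178
-178.19571863294777 [ 0.5333 -0.0338] 0.05852554886462442
cover [0.4684 0.2464] -159.11055787789164 0.06023070331353241
cover [0.4686 0.2447] 20.28276392444213 0.059301474912657984
plug [[0.4681 0.2465]] [[0.4681 0.2441]]
```

The bias is about 1 mm in tool y and cancels in the average. The seat is (0.5343,-0.0348), yaw 1.5°. The cover is (0.4684,0.2455), yaw 20.5°. Now to insert the cup.

```bash
python3 - <<'E'
from h import *
C=np.array([.5343,-.0348]);R=down(-88.5)
robot.move_to((*C,.17),R);robot.servo_line((*C,.11),vel=.1);robot.pause(.2)
print(robot.get_obs()["ft_force"],robot.get_obs()["tcp_pos"])
hit=robot.servo_line((*C,.0715),vel=.03,contact_N=5)
o=robot.get_obs();print(hit,o["tcp_pos"],o["ft_force"],o["moment"],o["gripper_width"],o["time_s"])
E
```

```text
[ 0.4015  1.1348 -0.5838] [ 0.5347 -0.0348  0.1106]
False [ 0.5344 -0.0348  0.0717] [ 0.4431 -0.0004  0.1061] [ 0.0038 -0.0372 -0.0695] 0.028662963243074224 20.0833
```

The cup went in without contact. I'll release it, back off and take a look, then go and grasp the cover.

```bash
python3 - <<'E'
from h import *
C=np.array([.5343,-.0348])
robot.open_gripper();robot.servo_line((*C,.16),vel=.12);robot.servo_line((C[0]-.02,C[1],.2),vel=.15);robot.pause(.2)
o=robot.get_obs();im=robot.snapshot("wrist")[:,:,::-1];u,v=np.round(proj([*C,.084],o)[0]).astype(int);v=max(v,60)
print(u-80,v-60,proj([*C,.084],o));cv2.imwrite("pics/cupin.png",cv2.resize(im[v-60:v+60,u-80:u+80],None,fx=4,fy=4,interpolation=2))
P=np.array([.4684,.2455]);R=down(-69.5)
robot.move_to((*P,.12),R);print(robot.get_obs()["qpos"])
robot.servo_line((*P,.0125),vel=.08,contact_N=8);robot.pause(.1);print(robot.get_obs()["tcp_pos"],robot.get_obs()["ft_force"])
robot.gripper_close(90);robot.pause(.2);b=robot.get_obs();print(b["gripper_width"],b["gripper_force"],b["ft_force"],b["time_s"],b["tcp_pos"])
im=robot.snapshot("wrist")[:,:,::-1];cv2.imwrite("pics/cov.png",im[150:400,100:540])
E
```

```text
241 111 [[321.0741 170.7181]]
[ 24.2938  26.3802 113.3367  -0.0149  40.2604  93.8545]
[0.4687 0.2456 0.013 ] [-0.3455  0.0943  0.063 ]
0.026162579824860435 89.68658208847046 [-2.2892 -0.5639  9.1925] 25.7833 [0.4684 0.2455 0.0128]
```

View pics/cupin.png

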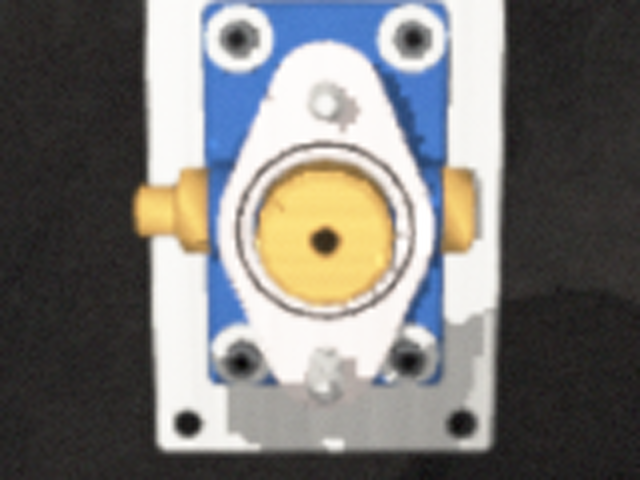

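The cup stands upright in the bore, with its top hole at wrist pixel (322,171) as predicted. Next I'll lift the cover and check how it sits in the grip.

```bash
python3 - <<'E'
from h import *
P=np.array([.4684,.2455])
robot.servo_line((*P,.05),vel=.08);robot.servo_line((*P,.16),vel=.15);C=np.array([.5343,-.0348])
robot.move_to((*C,.17),down(-88.5));robot.pause(.3);b=robot.get_obs();print(b["gripper_width"],b["gripper_force"],b["ft_force"],b["moment"],b["time_s"],b["tcp_pos"])
np.save("hc",[b["tcp_pos"],*np.array(b["orientation"])])
im=robot.snapshot("wrist")[:,:,::-1];cv2.imwrite("pics/hc.png",im)
M=np.array(b["orientation"])
print(proj([b["tcp_pos"]+M@[x,y,.0025] for x,y in((.03,0),(0,0),(-.03,0),(.03,.005),(.035,0))],b))
cv2.imwrite("pics/hcz.png",cv2.resize(im[170:340,240:400],None,fx=3.5,fy=3.5,interpolation=2))
E
```

```text
0.026303993353681148 88.51021528244019 [-0.5245 -0.7386 -2.1186] [-0.0243 -0.0867 -0.0214] 28.7417 [ 0.5343 -0.034   0.17  ]
[[319.5975 193.0808]
 [319.7568 249.255 ]
 [319.9241 297.367 ]
 [329.8698 193.0726]
 [319.5731 183.0588]]
```

View pics/hcz.png

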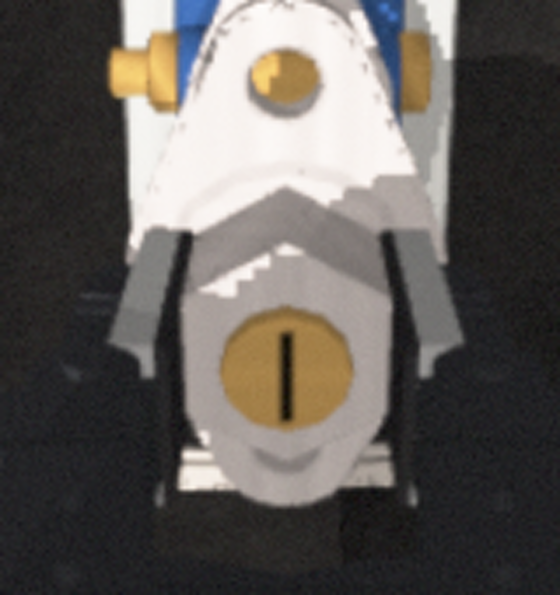

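The cover is level and square in the grip. Its front hole is at about (321.4,193), which matches the prediction once the known 1 mm bias is included. Now I'll lower it over the studs in guarded steps.

```bash
python3 - <<'E'
from h import *
C=np.array([.5343,-.0348])
def s(t=""):
    b=robot.get_obs();print(t,b["tcp_pos"],b["ft_force"],b["moment"],b["gripper_width"],round(b["time_s"],2));return b
robot.servo_line((*C,.112),vel=.08);robot.pause(.3);s("above")
h=robot.servo_line((*C,.099),vel=.02,contact_N=5);s(h)
if not h:
    for z in(.092,.087):
        h=robot.servo_line((*C,z),vel=.02,contact_N=14);s(h)
        if h:break
E
```

```text
above [ 0.5345 -0.0348  0.1123] [ 0.1542 -0.4336 -0.9824] [0.0094 0.0612 0.106 ] 0.02608091810935339 29.97
False [ 0.5343 -0.0348  0.099 ] [ 0.7915  0.2206 -1.315 ] [ 0.0034 -0.001   0.0146] 0.026254140099644347 30.77
False [ 0.5346 -0.0348  0.0921] [ 1.2094 -0.0828  3.0131] [ 0.0026 -0.2171 -0.0196] 0.026122139148194563 31.27
False [ 0.5345 -0.0348  0.087 ] [1.1702 0.6571 5.5462] [-0.0585 -0.2546 -0.0331] 0.025993128184521843 31.67
```

```bash
cat >> h.py <<'E'
def fz(n=8):
    F=[]
    for _ in range(n):robot.pause(.04);F.append(robot.get_obs()["ft_force"])
    return np.mean(F,0)
E
python3 - <<'E'
from h import *
C=np.array([.5343,-.0348]);z=.087
while z>.079:
    z-=.0005 if z<.0845 else .001
    robot.servo_line((*C,z),vel=.01);f=fz(5);b=robot.get_obs();print(round(z,4),b["tcp_pos"],f,b["moment"],b["gripper_width"],round(b["time_s"],2))
    if f[2]>11:break
E
```

```text
0.086 [ 0.5345 -0.0348  0.0861] [1.1161 0.1513 5.4116] [-0.0065 -0.34   -0.0325] 0.025881197484222792 32.12
0.085 [ 0.5345 -0.0348  0.0851] [ 1.1076 -0.6753  5.8393] [-0.042  -0.2852  0.0346] 0.02636108229180284 32.58
0.084 [ 0.5346 -0.0348  0.0842] [1.4649 0.1393 6.0128] [-0.0126 -0.2069 -0.0093] 0.026473897178941923 33.04
0.0835 [ 0.5346 -0.0348  0.0837] [ 1.4931 -0.0433  6.4331] [-0.0367 -0.2083 -0.0002] 0.026522937191105194 33.5
0.083 [ 0.5345 -0.0348  0.0832] [ 0.9111 -0.0484  6.4586] [-0.0128 -0.2513 -0.0087] 0.026251668293619197 33.96
0.0825 [ 0.5346 -0.0348  0.0829] [ 0.6759  0.2401 10.2514] [ 0.0341 -0.0446 -0.0127] 0.026314750266202547 34.42
0.082 [ 0.5346 -0.0348  0.0828] [-2.1682  0.1352 21.102 ] [ 0.047   0.5378 -0.0378] 0.026545410813435286 34.88
```

The cover has seated at TCP z 0.0829, with stiffness about 22 N/mm. I'll ease back to about 16 N and take the final check picture.

```bash
python3 - <<'E'
from h import *
C=np.array([.5343,-.0348]);z=.082+.0051/22
for _ in range(3):
    robot.servo_line((*C,z),vel=.01);robot.pause(.3);f=fz(12);b=robot.get_obs();print(round(z,5),b["tcp_pos"],f,b["moment"],b["gripper_force"],b["time_s"])
    if abs(f[2]-16)<.8:break
    z+=(f[2]-16)/22000
print(b["orientation"])
im=robot.snapshot("side")[:,:,::-1][175:255,270:370];i2=robot.snapshot("scene")[:,:,::-1][160:240,280:380]
cv2.imwrite("pics/fin.png",np.hstack([cv2.resize(i,(400,320),interpolation=2) for i in(im,i2)]))
E
```

```text
0.08223 [ 0.5346 -0.0348  0.0828] [-1.102   0.0636 16.0002] [ 0.0168  0.2025 -0.0253] 90.56816697120667 35.925
[[ 0.9997  0.0262  0.0008]
 [ 0.0262 -0.9997 -0.0001]
 [ 0.0008  0.0001 -1.    ]]
```

View pics/fin.png

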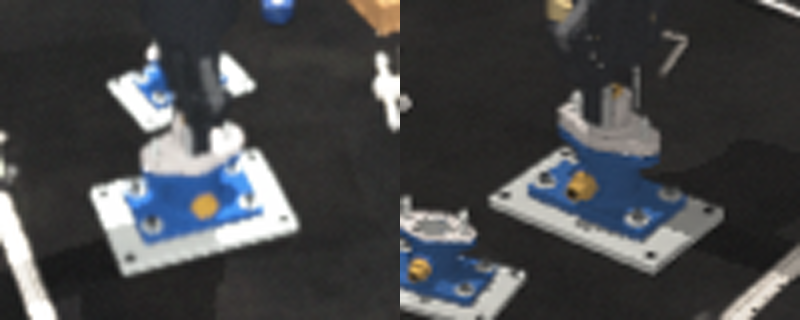

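Both views show the cover flat on the larger body's seat (at about (190,150) and (610,130)), gripped at the boss and pushing 16.0 N. Handing in.

```bash
python3 -c "
from plant import robot
print(robot.close_job())"
```

```text
the job is handed in; nothing more can be done
None
```

The spring cup is in the bore of the larger blue valve body, and the cover sits flat over both studs; I handed the job in at about 36 s with the arm still holding it down at 16 N (90 N grip), ready for the nuts.

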